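# Press the cork feet onto display bases in a pedal press

### The arm

A 7-joint arm with a two-finger parallel gripper is mounted at the origin on the work surface. World frame = base frame: x ahead of the robot, y to its left, z up, the work surface at z = 0. Lengths are in m, angles in degrees, forces in N, time in s.
With the tool pointing down it reaches from about 0.35 to 0.775 m from the base axis. Payload 3.1 kg.
Tool frame: the origin (TCP) lies on the centre line of the jaws, within the pads' length; the fingertips stand 17 mm ahead of it and the grasp point (between the pads) lies 2 mm behind it (robot.tip_reach is the distance from the TCP to the fingertips, in m); z points along the fingers, y is the line along which they close (so a half turn about z gives the same grasp; the last joint's range is limited). The gripper opens to 85 mm and grips with 20 to 120 N. Pads are 22 mm wide; open, the fingers measure 114 mm over their backs; the gripper's body (76 mm by 85 mm) begins 54 mm behind the grasp point. The pads swing forward as they close: fully open they stand 13 mm farther back than shut.
Start: joints at [71.179, 17.813, 0.802, 86.603, -0.252, 75.585, -1.558], TCP at [0.156, -0.528, 0.248] pointing down, gripper open.
Joint ranges: [-154.91, 154.91], [-16.99, 109.72], [-72.82, 74.43], [7.12, 147.25], [-82.49, 262.49], [11.32, 116.49], [-174.64, 174.64]. Speed limits (degrees/s): [159.86, 159.86, 180, 180, 180, 180, 180].

### API

Orientations are given as [roll, pitch, yaw] about the fixed x, y, z axes, in that order (R = Rz(yaw) Ry(pitch) Rx(roll)).
In Python, from station import robot, fingers, vision, workorder, recognise gives the robot as it stands. Calls block until the motion is done:
- robot.move_to(position, orientation): joint-space move of the TCP to a pose.
- robot.line_to(position, orientation=None, velocity=0.15, f_stop=None): straight line of the TCP; orientation=None keeps the orientation; velocity is the mean speed in m/s. With f_stop (N) it stops when the force on the tool has changed by that much, and returns True; else False.
- robot.move_j(angles): joint-space move.
- fingers.gripper_to(opening, force=None): opening from 0.0 (shut) to 1.0 (fully open); force is the grip in N (None keeps the last); returns when the fingers have stopped.
- robot.pause(seconds).
- robot.inverse_kinematics(position, orientation): joint angles nearest the present ones, or None.
- vision.grab_frame(name): name is "side" or "top" or "wrist"; returns the picture (420x560x3 uint8, red, green, blue); there is no depth.
- vision.calibration(name): a dict with "mtx" (3x3 intrinsics, pixels), "k1" (the pictures are not rectified: a ray, as slopes to the right and down, at radius r is drawn at 1 + k1 r^2 times it, then the intrinsics apply), "extrinsics" (4x4, takes a point from world to camera coordinates); the wrist camera has in their place "T_tool_cam" (4x4, takes a point from camera to tool coordinates, whose origin is the TCP and whose axes are the flange's). Camera axes: x right, y up, looking along -z (the intrinsics and any distortion apply to the point x, -y, -z); pixel columns grow to the right and rows downward; lengths in m; the calibration is good to about 2 mm. A picture is of the moment at which its call begins: read the wrist's pose just before it. calibration takes no time and is no camera call.
A pose or a line that the arm cannot do raises robot.PlanningError and nothing moves.
- workorder.close_job(): hands the job in; it is judged then, once.
Trained networks look in the newest picture that a camera, given by its name, has taken for a name from the list of things; names that differ only in an ending like _2 or _b are one class to them, and where a whole thing is asked for, a point or a joint stands for the part that bears it (a point fixed in the world has none). Each returns a list of dicts, best first, with "p" (0 to 1); they miss things now and then, are a little off and sometimes report something else, mostly with a low value. They report only what shows in the picture. A call takes as long as a camera call. They do not tell look-alikes from the thing itself.
- recognise(label, camera): "rect" ([centre column, centre row, width, height] in pixels, round what is visible of it).
Readings, each from a call of its own:
- robot.current_time_s(): time.
- robot.current_joint_positions(): joint angles.
- robot.current_dq(): joint speeds.
- robot.current_joint_torque(): joint torques, N m.
- robot.current_tool_pos(): TCP position.
- robot.current_eef_rot(): TCP orientation.
- robot.current_contact_force(): force on the tool from outside, world axes, zero at the start.
- robot.current_torque(): the same for the moment, N m.
- robot.current_finger_gap(): opening from 0.0 (shut) to 1.0 (fully open).
- robot.current_gripper_force(): force on a finger pad.
Only numpy, scipy, OpenCV 4.12 (cv2) and the standard library are available. Lean on these libraries where they do the work, as an engineer would, in place of code of your own. Each camera call takes 0.05 s, during which the arm holds its last target. There are 200 camera calls.

### The job

Press the freshly glued cork onto the wooden display bases: lay every base that is on the mat flat in a pocket of the press, long side pointing away from the robot, then lay the ribbed pressure board level and centred across them. Push the pedal fully down to its stop, hold it there about a second and let it come up again. Then put the pressure board back across the two bars of its rest, and lay the bases side by side on the sloped rack, cork down and long side up the slope; leave the jar, the tin, the carving tool and the sanding block alone.

Things in the scene. Friction and masses are not known exactly. Their poses are not given: they have to be found in the camera images.
- base_a: wooden display base, 80 mm (its x) x 50 mm (its y) x 24 mm thick (its z): 20 mm of wood with a 4 mm cork sheet below, about 80 g, one of two or three alike (absent ones read None from the start); origin at the centre of the cork underside, z up through the wood. Starts cork down on the mat, clear of the others.
- base_b: wooden display base, 80 mm (its x) x 50 mm (its y) x 24 mm thick (its z): 20 mm of wood with a 4 mm cork sheet below, about 80 g, one of two or three alike (absent ones read None from the start); origin at the centre of the cork underside, z up through the wood. Starts cork down on the mat, clear of the others.
- base_c: wooden display base, 80 mm (its x) x 50 mm (its y) x 24 mm thick (its z): 20 mm of wood with a 4 mm cork sheet below, about 80 g, one of two or three alike (absent ones read None from the start); origin at the centre of the cork underside, z up through the wood. Starts cork down on the mat, clear of the others.
- board: loose dark wooden pressure board, 70 mm (x) x 200 mm (y) x 12 mm thick, with a wooden rib along the middle of its top, 24 mm (x) x 130 mm (y), rising 28 mm above the board (rib top 40 mm above the underside), about 250 g; pinch the rib across its 24 mm. Origin at the centre of its underside, z up. Starts lying on its rest.
- rest: rest of the pressure board, fixed to the bench between the press and the robot: two narrow grey bars 25 mm tall, 100 mm (x) x 16 mm (y), at y = +70 and -70 mm; the board lies across both, its long side along y, its underside 25 mm above the origin. Origin on the bench midway between the bars, x away from the robot.
- press: bench press, fixed: grey bed 106 mm (x, away from the robot) x 226 mm (y), top 30 mm above the origin, which lies on the bench under its centre; three pockets along y. A steel bar (bar) hinged behind the bed at x = 95, z = 75 mm stands up leaning back, 180 mm tall, and swings down as the pedal goes down. Underside of a level pressure board on seated bases: 54 mm above the origin.
- bar (a joint): angle of the press bar in rad, driven by the pedal: 0 = open, 1.9 = closed (pedal down). Closed, it lies along y over the middle of the bed, 26 mm wide, its rubber just meeting a rib top 94 mm above the bench (30 bed + 24 base + 40 board and rib).
- pocket0 (a point): centre of the floor of pocket 0 of the press (y = +75 mm on the bed): 84 mm (x) x 54 mm (y), with a rim 4 mm high all round, so a base lies in it with 2 mm to spare on each side, its long side along the press's x, cork down, and stands 20 mm out of the rim; 21 mm of rim between pockets
- pocket1 (a point): centre of the floor of pocket 1 of the press (y = +0 mm on the bed): 84 mm (x) x 54 mm (y), with a rim 4 mm high all round, so a base lies in it with 2 mm to spare on each side, its long side along the press's x, cork down, and stands 20 mm out of the rim; 21 mm of rim between pockets
- pocket2 (a point): centre of the floor of pocket 2 of the press (y = -75 mm on the bed): 84 mm (x) x 54 mm (y), with a rim 4 mm high all round, so a base lies in it with 2 mm to spare on each side, its long side along the press's x, cork down, and stands 20 mm out of the rim; 21 mm of rim between pockets
- pedal (a joint): pedal angle in rad: 0 = up at rest, 0.32 = fully down on its stop; sprung, comes up by itself when let go; takes about 7 to 14 N on its pad
- pedal_pad (a point): point on top of the ribbed steel pedal plate (70 mm wide, 122 mm long), 100 mm from its hinge, 22 mm from its free end. The pedal is right (-y) of the bed: hinge at the far end at x = 0, y = -190, z = 22 mm in the press's frame, free end tilted up towards the robot. The point goes down from about 57 to 26 mm above the bench, and 6 mm towards the robot.
- rack: plywood rack with one sloped deck, fixed to the bench on the left or the right of the press; origin on the bench under its middle, low side towards the robot (its -x)
- deck: sloped grey deck of the rack, 112 mm (x, up the slope) x 245 mm (y), at 20 degrees, low edge towards the robot; origin at the centre of its upper face, z square to the face. A ledge along the low edge (inner face at x = -50 mm) stands 10 mm above the face. There is room for three bases side by side at y = -75, 0 and +75 mm, long side up the slope (centre at x about -6 mm).
- mat: black rubber work mat 250 x 260 x 3 mm fixed to the bench on the other side of the press; the bases start on it; origin at the centre of its underside
- jar: bystander: small screw-top paint jar, 42 mm across, 60 mm tall, standing on the mat; origin at the centre of its underside
- tin: bystander: small bare metal tin, 36 mm across, 35 mm tall, standing on the mat; origin at the centre of its underside
- chisel: bystander: carving tool with a handle, 180 mm long, lying near the robot (origin on its underside near its middle)
- sander: bystander: cork sanding block 100 x 60 x 35 mm, near the robot; origin at the centre of its underside
Not all that is in view belongs to the job. What is shaped like the board but blue is not meant.

How it is judged (in metres and radians):
On the way, in this order (a step that is already met when the one before it is completed fails the run):
1. every base lies flat in a pocket of the press ((horizontal distance between base_a and pocket0 below 0.007 m or horizontal distance between base_a and pocket1 below 0.007 m or horizontal distance between base_a and pocket2 below 0.007 m) and z of base_a in the frame of press between 0.027 and 0.0325 m and angle between each of base_a, base_b, base_c's own z axis and vertical below 0.035 rad and (horizontal distance between base_b and pocket0 below 0.007 m or horizontal distance between base_b and pocket1 below 0.007 m or horizontal distance between base_b and pocket2 below 0.007 m) and z of base_b in the frame of press between 0.027 and 0.0325 m and (horizontal distance between base_c and pocket0 below 0.007 m or horizontal distance between base_c and pocket1 below 0.007 m or horizontal distance between base_c and pocket2 below 0.007 m) and z of base_c in the frame of press between 0.027 and 0.0325 m), for 0.2 s.
2. the pressure board lies level and centred across the seated bases, let go (all of step 1 and x of board in the frame of press between -0.014 and 0.014 m and y of board in the frame of press between -0.025 and 0.025 m and z of board in the frame of press between 0.05 and 0.0575 m and angle between board's own z axis and vertical below 0.035 rad and angle between the y axis of board and the y axis of press, either way round below 0.12 rad and contact force between the fingers and board below 0.3 N), for 0.2 s.
3. the pedal is held fully down on its stop with the board and bases in place (all of step 1 and x of board in the frame of press between -0.014 and 0.014 m and y of board in the frame of press between -0.025 and 0.025 m and z of board in the frame of press between 0.05 and 0.0575 m and angle between board's own z axis and vertical below 0.035 rad and angle between the y axis of board and the y axis of press, either way round below 0.12 rad and value of joint pedal above 0.295 rad), for 0.6 s.
4. the pedal has come up again (value of joint pedal below 0.05 rad), for 0.2 s.
At the end, for the whole second after the job is handed in: Bases lie cork down on the sloped deck (4 mm, 0.06 rad), long side up it (0.25 rad), centre within 18 mm of its middle line and 105 mm sideways; the board lies level (0.05 rad) across both bars of its rest (25 mm, 0.25 rad); pedal up; all let go and at rest (x of base_a in the frame of deck between -0.018 and 0.02 m and y of base_a in the frame of deck between -0.105 and 0.105 m and z of base_a in the frame of deck between -0.003 and 0.004 m and angle between the z axis of each of base_a, base_b, base_c and the z axis of deck, either way round below 0.06 rad and angle between the x axis of each of base_a, base_b, base_c and the x axis of deck, either way round below 0.25 rad and linear speed of each of base_a, base_b, base_c, board below 0.02 m/s and x of base_b in the frame of deck between -0.018 and 0.02 m and y of base_b in the frame of deck between -0.105 and 0.105 m and z of base_b in the frame of deck between -0.003 and 0.004 m and x of base_c in the frame of deck between -0.018 and 0.02 m and y of base_c in the frame of deck between -0.105 and 0.105 m and z of base_c in the frame of deck between -0.003 and 0.004 m and x of board in the frame of rest between -0.025 and 0.025 m and y of board in the frame of rest between -0.025 and 0.025 m and z of board in the frame of rest between 0.021 and 0.028 m and angle between board's own z axis and vertical below 0.05 rad and angle between the y axis of board and the y axis of rest, either way round below 0.25 rad and value of joint pedal below 0.05 rad); the robot touches nothing.
It fails at once if one of the bystanders is pushed more than 50 mm away (distance of any of jar, tin, chisel, sander from where it was at the start of the episode above 0.05 m).
It fails at once if the jar or tin is knocked over (angle between any of jar, tin's own z axis and vertical above 0.6 rad).
Of base_a, base_b, base_c only 2 to 3 are there at a start; the rules pass over those that are not, and their reading is None.
At some moment in a run one of base_a, base_b, base_c may be knocked a few centimetres aside while the robot is not near it.
Once in a run the grip may slacken for a moment while it holds something.
It also fails if it takes over 210 s, if anything falls off the work surface, if the arm or the gripper's body presses on something with over 40 N, if the wrist force passes 120 N, or if a joint passes its speed limit or range.

## Working session

There is one attempt and no reset: what is moved stays moved. The work goes in short steps, each a Python script; the robot and the scene stay as the last script left them, time stands still between calls to the robot, and variables do not carry over. Pictures are saved under pics/ and viewed, at most 18 in all, crops included, and the job is handed in when it is done.

```bash
ls; mkdir -p pics
python3 - <<'E'
from station import robot, fingers, vision, recognise
import cv2,numpy as np
for n in ("top","side"):
    im=vision.grab_frame(n); cv2.imwrite(f"pics/{n}0.png",im[:,:,::-1])
    c=vision.calibration(n); print(n,np.round(c["mtx"],1).tolist(),c["k1"],np.round(c["extrinsics"],4).tolist())
    for l in("base_a","board","rest","press","pedal","rack","mat","jar","tin","chisel","sander"):
        print(l,[(np.round(d["rect"]).tolist(),round(d["p"],2)) for d in recognise(l,n)])
print({k:np.round(v,4).tolist() if k!="x" else v for k,v in vision.calibration("wrist").items()})
print(robot.current_tool_pos(),robot.current_eef_rot(),robot.current_time_s(),robot.tip_reach)
E
```

```text
pics
top [[475.0, 0.0, 287.6], [0.0, 475.0, 212.4], [0.0, 0.0, 1.0]] -0.1427449770679402 [[0.0022, -1.0, -0.0046, 0.0085], [0.9765, 0.0012, 0.2156, -0.4696], [-0.2156, -0.005, 0.9765, -1.2725], [0.0, 0.0, 0.0, 1.0]]
base_a [([162.0, 177.0, 26.0, 26.0], 0.94), ([141.0, 214.0, 26.0, 30.0], 0.86), ([189.0, 215.0, 26.0, 29.0], 0.71), ([297.0, 157.0, 134.0, 108.0], 0.56)]
board [([276.0, 229.0, 73.0, 27.0], 0.63), ([138.0, 298.0, 47.0, 77.0], 0.57)]
rest [([281.0, 229.0, 60.0, 40.0], 0.68)]
press []
pedal [([352.0, 193.0, 30.0, 38.0], 0.96)]
rack [([424.0, 194.0, 87.0, 46.0], 0.66), ([207.0, 269.0, 36.0, 35.0], 0.46), ([189.0, 215.0, 22.0, 25.0], 0.22)]
mat [([166.0, 204.0, 89.0, 80.0], 0.74), ([162.0, 176.0, 26.0, 29.0], 0.5)]
jar [([199.0, 171.0, 12.0, 17.0], 0.78), ([279.0, 126.0, 98.0, 45.0], 0.4)]
tin [([136.0, 170.0, 17.0, 14.0], 0.45)]
chisel [([375.0, 261.0, 22.0, 55.0], 0.78)]
sander [([206.0, 269.0, 35.0, 35.0], 0.66), ([298.0, 156.0, 134.0, 107.0], 0.32)]
side [[450.5, 0.0, 286.4], [0.0, 450.5, 211.2], [0.0, 0.0, 1.0]] -0.13713939504010111 [[-0.986, -0.1663, -0.015, 0.4668], [0
[... 520 characters left out ...]
, 0.56)]
mat [([298.0, 235.0, 40.0, 45.0], 0.71), ([238.0, 345.0, 136.0, 113.0], 0.66)]
jar [([215.0, 291.0, 18.0, 26.0], 0.56)]
tin [([188.0, 365.0, 16.0, 21.0], 0.84), ([278.0, 176.0, 41.0, 26.0], 0.23)]
chisel [([336.0, 174.0, 32.0, 14.0], 0.59), ([233.0, 210.0, 129.0, 118.0], 0.56), ([289.0, 142.0, 42.0, 54.0], 0.24)]
sander [([338.0, 302.0, 46.0, 49.0], 0.64)]
{'mtx': [[316.8871, 0.0, 275.4371], [0.0, 316.8871, 206.3354], [0.0, 0.0, 1.0]], 'k1': 0.0012, 'T_tool_cam': [[0.0013, 0.9577, 0.2879, 0.0736], [1.0, -0.0011, -0.0006, -0.0006], [-0.0002, 0.2879, -0.9577, -0.1245], [0.0, 0.0, 0.0, 1.0]]}
[ 0.15561757 -0.52754494  0.24831115] [1.79996773e+02 1.93170241e-04 1.64344435e+01] 1.2 0.017
```

View pics/top0.png

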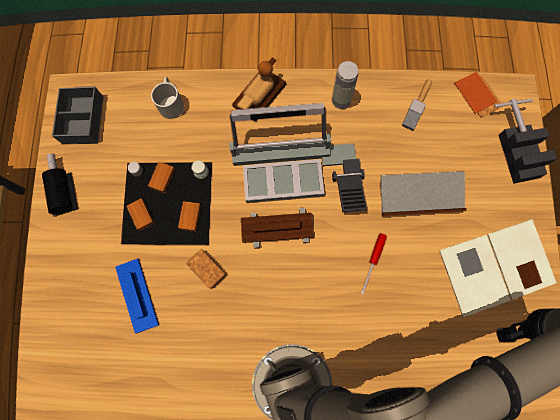

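View pics/side0.png

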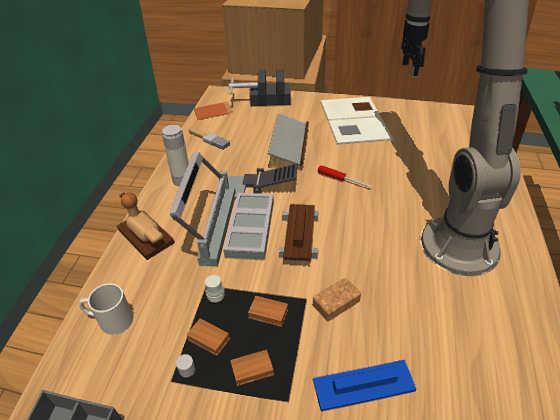

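The top view shows three orange bases on the mat at (161,177), (140,214) and (189,215). The dark brown board is on its rest at (278,228), and the blue look-alike is at (137,297). The press is at (285,180), the pedal at (350,192) and the sloped grey rack at (424,194). Things that could be mistaken for a base are the sander (207,269) and the red-brown sheet (477,93). Nothing but the blue board could pass for the board. Next come close wrist views.

```bash
cat > h.py <<'E'
from station import robot, fingers, vision, recognise, workorder
import cv2, numpy as np
from scipy.spatial.transform import Rotation as Ro
F=np.diag([1.,-1,-1])
def cam(name):
    """K,k1,R,t: world->cv camera, at the present wrist pose"""
    c=vision.calibration(name)
    if name=="wrist":
        T=np.eye(4);T[:3,:3]=Ro.from_euler("xyz",robot.current_eef_rot(),degrees=True).as_matrix();T[:3,3]=robot.current_tool_pos()
        E=np.linalg.inv(T@np.array(c["T_tool_cam"]))
    else: E=np.array(c["extrinsics"])
    return np.array(c["mtx"]),c["k1"],F@E[:3,:3],F@E[:3,3]
def shot(name,save=None):
    c=cam(name); im=vision.grab_frame(name)
    if save: cv2.imwrite(f"pics/{save}.png",im[:,:,::-1])
    return im,c
def rays(c,px):
    K,k,R,t=c
    u=cv2.undistortPoints(np.array(px,float).reshape(-1,1,2),K,np.array([k,0,0,0.])).reshape(-1,2)
    return -R.T@t,np.c_[u,np.ones(len(u))]@R
def onz(c,px,z):
    o,d=rays(c,px); return o+d*((z-o[2])/d[:,2])[:,None]
def proj(c,P):
    K,k,R,t=c
    return cv2.projectPoints(np.array(P,float).reshape(-1,1,3),cv2.Rodrigues(R)[0],t,K,np.array([k,0,0,0.]))[0].reshape(-1,2)
def tri(obs):
    """[(cam,px)..]-> point, residual"""
    A=np.zeros((3,3));b=np.zeros(3)
    for c,p in obs:
        o,d=rays(c,[p]);d=d[0]/np.linalg.norm(d[0]);M=np.eye(3)-np.outer(d,d);A+=M;b+=M@o
    return np.linalg.solve(A,b)
def down(yaw=0): return [180,0,yaw]
E
python3 - <<'E'
from h import *
c=cam("top")
for n,p in dict(b1=(161,177),b2=(140,214),b3=(189,215),board=(278,228),press=(284,181),pedal=(350,195),rack=(424,194),mat=(166,204)).items(): print(n,onz(c,[p],.03)[0].round(3))
E
```

```text
b1 [0.579 0.379 0.03 ]
b2 [0.469 0.434 0.03 ]
b3 [0.466 0.29  0.03 ]
board [0.429 0.036 0.03 ]
press [0.567 0.02  0.03 ]
pedal [ 0.525 -0.169  0.03 ]
rack [ 0.529 -0.385  0.03 ]
mat [0.499 0.359 0.03 ]
```

```bash
cat >> h.py <<'E'
import pickle
def view(tag,pos,yaw=0):
    robot.move_to(pos,down(yaw)); robot.pause(.2); im,c=shot("wrist",tag); pickle.dump((im,c),open(f"pics/{tag}.pkl","wb")); return im,c
def load(tag): return pickle.load(open(f"pics/{tag}.pkl","rb"))
E
python3 - <<'E'
from h import *
view("rackA",[.50,-.42,.27]);view("rackB",[.50,-.27,.27])
view("pressA",[.48,-.06,.30]);view("pressB",[.48,.08,.30])
view("matA",[.47,.30,.30]);view("matB",[.50,.40,.30])
print(robot.current_time_s())
ims=[cv2.imread(f"pics/{t}.png") for t in("rackA","rackB","pressA","pressB")]
cv2.imwrite("pics/m1.png",cv2.resize(np.vstack([np.hstack(ims[:2]),np.hstack(ims[2:])]),(800,600)))
E
```

```text
7.5667
```

View pics/m1.png

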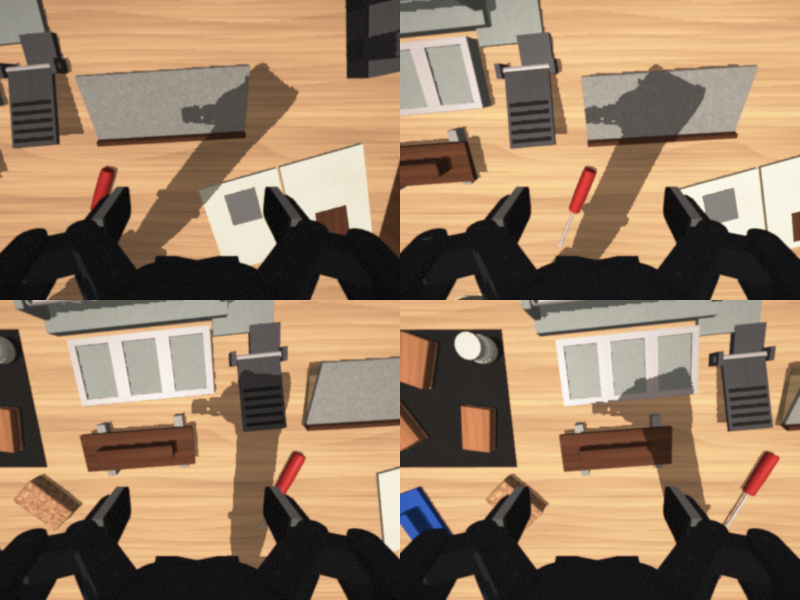

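View pics/matA.png

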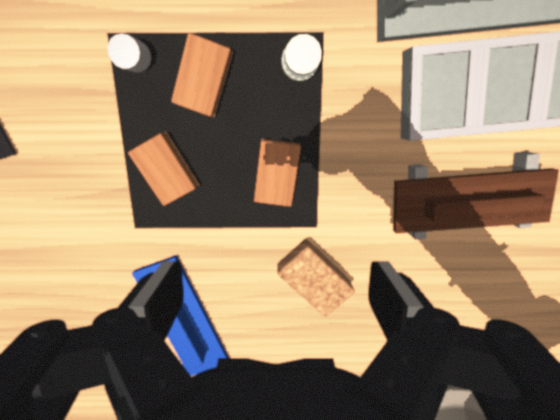

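The montage shows the rack upper right of the robot, with the deck at about (165,105) in the top-left tile. In the bottom-left tile the press bed is at (140,365), the pedal at (262,395) and the board at (137,447). The mat view shows the three bases at (202,75), (163,168) and (277,173), the tin at (128,52) and the jar at (302,57). Next I fit box models to colour masks.

```bash
cat >> h.py <<'E'
from scipy.optimize import minimize
def box(lx,ly,z0,z1): return np.array([[sx*lx/2,sy*ly/2,z] for sx in(-1,1) for sy in(-1,1) for z in(z0,z1)])
def place(P,x,y,yaw,z=0): 
    return np.array(P)@Ro.from_euler("z",yaw).as_matrix().T+[x,y,z]
def comp(m,c,P):
    """mask component nearest to the projection of the world point P"""
    m=cv2.morphologyEx(m.astype(np.uint8),cv2.MORPH_OPEN,np.ones((3,3)))
    n,l,st,ce=cv2.connectedComponentsWithStats(m); q=proj(c,[P])[0]
    ok=[i for i in range(1,n) if st[i,4]>150]
    D=[np.linalg.norm(np.argwhere(l==i)[:,::-1]-q,axis=1).min()+.01*np.linalg.norm(ce[i]-q) for i in ok]
    return (l==ok[int(np.argmin(D))]).astype(np.uint8)
def fit(parts,views,x0,free_z=False):
    """views: [(mask,cam)]; parts: list of point sets, silhouette = union of their hulls. returns x,y,yaw[,z], 1-IoU"""
    S=8
    def cost(v):
        e=0
        for m,c in views:
            a=np.zeros(m.shape,np.uint8)
            for P in parts:
                q=proj(c,place(P,v[0],v[1],v[2],v[3] if free_z else x0[3]))
                h=cv2.convexHull(np.round(q*S*2).astype(np.int32)).reshape(-1,2)
                cv2.fillConvexPoly(a,h,255,cv2.LINE_AA,4)
            A=a/255.;e+=1-np.minimum(A,m).sum()/np.maximum(A,m).sum()
        return e/len(views)
    n=4 if free_z else 3; x=np.array(x0[:n],float)
    for s in(1,.3):
        sim=np.vstack([x]+[x+s*np.eye(n)[i]*[.015,.015,.15,.01][i] for i in range(n)])
        r=minimize(cost,x,method="Nelder-Mead",options=dict(initial_simplex=sim,xatol=1e-4,fatol=1e-4,maxiter=250)); x=r.x
    return x,r.fun
def hsv(im): return cv2.split(cv2.cvtColor(im,cv2.COLOR_RGB2HSV))
def m_base(im):
    h,s,v=hsv(im); return ((h<14)|(h>172))&(s>110)&(v>70)
def m_board(im):
    h,s,v=hsv(im); return (s>110)&(v<125)&((h<12)|(h>165))
def m_grey(im):
    h,s,v=hsv(im); return (s<55)&(v>70)
BASE=[box(.08,.05,0,.024)]; BOARD=[box(.07,.2,0,.012),box(.024,.13,.012,.04)]; BED=[box(.106,.226,0,.034)]
E
python3 - <<'E'
from h import *
for t,pts in dict(matA=[(200,75),(163,168),(277,173),(225,150),(225,15),(430,190),(345,110)],pressA=[(110*1.4,(370-300)*1.4),(76*1.4,80*1.4),(140*1.4,140*1.4),(140*1.4,160*1.4)],rackA=[(150,140),(300,160),(330,160)]).items():
    im,_=load(t); H=cv2.cvtColor(im,cv2.COLOR_RGB2HSV); print(t,[H[int(y),int(x)].tolist() for x,y in pts])
o=[]
for t,f in(("matA",m_base),("matB",m_base),("pressA",m_board),("matA",m_board),("pressA",m_grey),("rackA",m_grey)):
    o.append((f(load(t)[0])*255).astype(np.uint8))
cv2.imwrite("pics/masks.png",cv2.resize(np.vstack([np.hstack(o[:3]),np.hstack(o[3:])]),(800,400)))
E
```

```text
matA [[12, 138, 236], [13, 138, 238], [12, 140, 237], [5, 27, 56], [18, 99, 245], [11, 154, 68], [20, 91, 250]]
pressA [[32, 19, 177], [14, 59, 231], [10, 150, 122], [9, 145, 107]]
rackA [[17, 32, 161], [17, 29, 79], [13, 28, 81]]
```

View pics/masks.png

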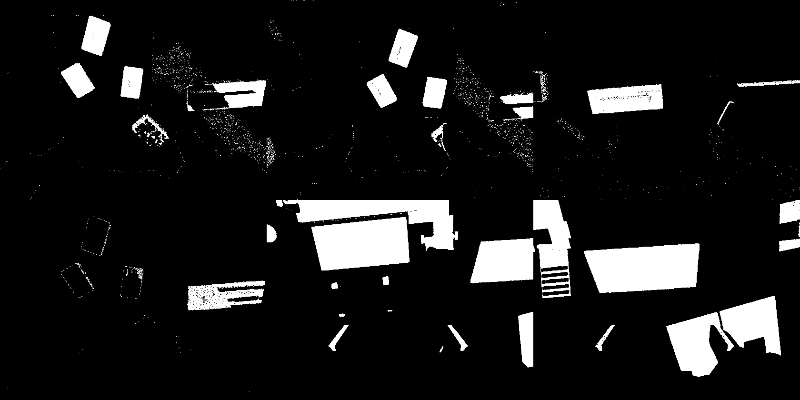

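Run:
```python
from h import *
A,B,PA,RA,RB,PB=[load(t) for t in("matA","matB","pressA","rackA","rackB","pressB")]
for x,y in((.579,.379),(.469,.434),(.466,.29)):
    vs=[(comp(m_base(i),c,[x,y,.027]),c) for i,c in(A,B)]
    best=min((fit(BASE,vs,[x,y,w,.003],True) for w in(-.6,.3,1.2)),key=lambda r:r[1]); print("base",best[0].round(4),np.degrees(best[0][2]).round(1),round(best[1],3))
    print("   single",[fit(BASE,[v],list(best[0][:3])+[.003])[0].round(4).tolist() for v in vs])
x,y=.429,.036
vs=[(comp(cv2.morphologyEx(m_board(i).astype(np.uint8),cv2.MORPH_CLOSE,np.ones((5,5))),c,[x,y,.037]),c) for i,c in(PA,A)]
print("board",fit(BOARD,[vs[0]],[x,y,.05,.025]),fit(BOARD,vs,[x,y,.05,.025],True))
x,y=.567,.02
v1=[(comp(m_grey(i),c,[x,y,.034]),c) for i,c in(PA,)]
print("bed",fit(BED,v1,[x,y,.05,0]), [fit([box(.106,.226,.034,.034)],v1,[x,y,.05,0])])
P=np.array([[a,b,0] for a in(-.05,.056) for b in(-.1225,.1225)])@Ro.from_euler("y",-20,degrees=True).as_matrix().T
vs=[(comp(m_grey(i),c,[.529,-.385,.03]),c) for i,c in(RA,RB)]
print("deck",fit([P],vs,[.529,-.385,0,.04],True),fit([P],vs[:1],[.529,-.385,0,.04],True))
# rest bars / pocket inner edges picture
im=PA[0]; cv2.imwrite("pics/crop1.png",cv2.resize(im[20:300,80:420],None,fx=2.2,fy=2.1,interpolation=cv2.INTER_CUBIC)[:,:,::-1])
```

```text
base [ 0.5849  0.3865 -0.3469  0.002 ] -19.9 0.037
   single [[0.5849, 0.3865, -0.3441], [0.5849, 0.3864, -0.3462]]
base [ 0.4721  0.4438  0.4936 -0.0005] 28.3 0.036
   single [[0.4729, 0.4429, 0.497], [0.4726, 0.4431, 0.4899]]
base [ 0.4669  0.2967 -0.137  -0.0006] -7.8 0.038
   single [[0.4677, 0.2969, -0.1364], [0.4677, 0.297, -0.1352]]
board (array([0.43100756, 0.04289272, 0.08324335]), np.float64(0.09726463549717312)) (array([0.42970463, 0.04418974, 0.07655896, 0.01690601]), np.float64(0.15344574022354945))
bed (array([0.57088009, 0.02623868, 0.09020647]), np.float64(0.041243550218784786)) [(array([0.57088009, 0.02623868, 0.09020647]), np.float64(0.041243550218784786))]
deck (array([ 0.53088709, -0.3753562 ,  0.06052333,  0.04147745]), np.float64(0.019477879610210413)) (array([ 0.53067645, -0.37470172,  0.06032803,  0.04019067]), np.float64(0.014739609527464226))
```

View pics/crop1.png

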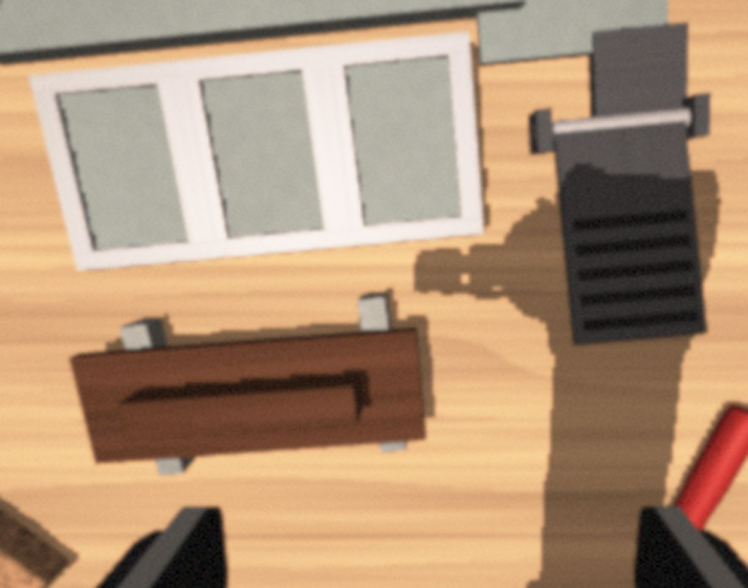

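The crop shows the bed with three green pockets at about (125,165), (260,155) and (405,140). The board sits on the bars and the pedal is on the right, and everything is turned about 5°. Next I take two closer shadow-free views to fit the pockets.

```bash
cat >> h.py <<'E'
def m_green(im):
    h,s,v=hsv(im); return (v>120)&(v<205)&(s<50)
POCK=[box(.084,.054,.032,.032)+[0,y,0] for y in(.075,0,-.075)]
def fit_pockets(views,x0,free=False):
    vs=[]
    for im,c in views:
        g=m_green(im).astype(np.uint8); roi=np.zeros_like(g)
        q=proj(c,place(box(.100,.220,.034,.034),*x0[:3])); cv2.fillConvexPoly(roi,cv2.convexHull(q.astype(np.int32)),1)
        vs.append((g&roi,c))
    return fit(POCK,vs,list(x0[:3])+[0],free),vs
E
python3 - <<'E'
from h import *
C=view("pressC",[.50,-.10,.24]);D=view("pressD",[.56,-.04,.27]);PA=load("pressA")
x0=[.5709,.0262,.0902]
for v in([PA],[C],[D]): print("pock",fit_pockets(v,x0)[0])
print(fit_pockets([PA,C,D],x0,True)[0])
for v in(C,D):
  for fz in(0,1): print("bed",fit(BED,[(comp(m_grey(v[0]),v[1],[.57,.026,.034]),v[1])],x0+[0],fz))
  m=comp(cv2.morphologyEx(m_board(v[0]).astype(np.uint8),cv2.MORPH_CLOSE,np.ones((5,5))),v[1],[.43,.043,.037]); print("board",fit(BOARD,[(m,v[1])],[.43,.043,.083,.025]))
_,vs=fit_pockets([C,D],x0)
cv2.imwrite("pics/m2.png",cv2.resize(np.hstack([C[0],np.dstack([vs[0][0]*255]*3)]),(800,300))[:,:,::-1])
E
```

```text
pock (array([0.57242859, 0.02737759, 0.08937431]), np.float64(0.054677093158653656))
pock (array([0.57211044, 0.02773669, 0.08873056]), np.float64(0.06424853954464749))
pock (array([0.57158748, 0.02713525, 0.08882688]), np.float64(0.16514169569720194))
(array([ 0.5720774 ,  0.02789538,  0.08884139, -0.00132328]), np.float64(0.09426681079902703))
bed (array([0.57093291, 0.02620826, 0.09004478]), np.float64(0.04151775694745086))
bed (array([ 0.57184372,  0.0284695 ,  0.09049767, -0.00664726]), np.float64(0.02156547429596334))
board (array([0.43181996, 0.04250653, 0.09290729]), np.float64(0.1222569934210207))
bed (array([0.57202509, 0.02688365, 0.09740463]), np.float64(0.03916042022976274))
bed (array([ 0.57157978,  0.02751116,  0.09061745, -0.00625067]), np.float64(0.01870016533931973))
board (array([0.43108217, 0.04241879, 0.07664229]), np.float64(0.2864282797674693))
```

View pics/m2.png

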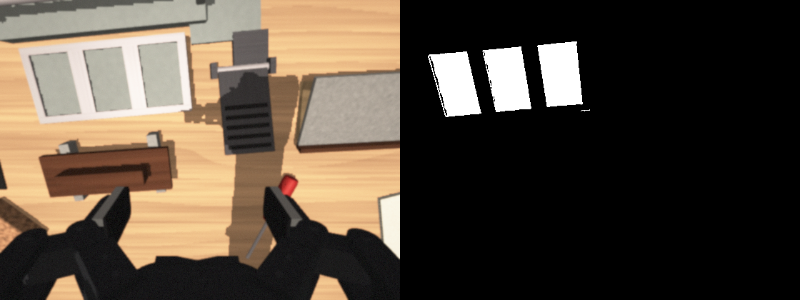

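```bash
cat >> h.py <<'E'
PRESS=np.array([.5720,.0276,.089])
def pocket(i): return place([[0,(.075,0,-.075)[i],0]],*PRESS)[0][:2]
def hullmask(m):
    p=np.argwhere(m>0)[:,::-1].astype(np.int32); o=np.zeros_like(m); cv2.fillConvexPoly(o,cv2.convexHull(p),1); return o
def find_base(xy,yaw,z,hz=.22,move=True,dyaw=0):
    if move: robot.move_to([xy[0],xy[1],hz],down(np.degrees(yaw)+dyaw)); robot.pause(.15)
    im,c=shot("wrist")
    m=hullmask(comp(m_base(im),c,[xy[0],xy[1],z+.024]))
    return fit(BASE,[(m,c)],[xy[0],xy[1],yaw,z])
def wrap(d): return (d+90)%180-90
def grasp(xy,yaw,ztcp,openw=.78,hov=.12,force=50):
    o=down(np.degrees(yaw)); fingers.gripper_to(openw)
    robot.move_to([*xy,ztcp+hov],o); f0=np.array(robot.current_contact_force())
    hit=robot.line_to([*xy,ztcp],o,velocity=.12,f_stop=8)
    fingers.gripper_to(0,force); print("grasp hit",hit,"gap",round(robot.current_finger_gap(),3),"F",round(float(robot.current_gripper_force()),1))
def put(xy,yaw,ztcp,openw=.70,hov=.06,f=6,release=True):
    o=down(np.degrees(yaw))
    robot.move_to([*xy,ztcp+hov],o); robot.pause(.2)
    robot.line_to([*xy,ztcp+.012],o,velocity=.1)
    hit=robot.line_to([*xy,ztcp-.003],o,velocity=.03,f_stop=f)
    z=robot.current_tool_pos()[2]; print("put hit",hit,"dz",round((z-ztcp)*1000,1),"gap",round(robot.current_finger_gap(),3)); return z-ztcp
def up(z=.2,v=.2):
    p=robot.current_tool_pos(); robot.line_to([p[0],p[1],z],velocity=v)
E
python3 - <<'E'
from h import *
up(.3);fingers.gripper_to(.78)
b,e=find_base([.4677,.2969],-.136,.003); print(b,e)
grasp(b[:2],b[2],.025)
up(.2)
im,c=shot("wrist","hold1")
d=put(pocket(2),PRESS[2],.052)
print(robot.current_tool_pos(),robot.current_contact_force(),robot.current_time_s())
shot("wrist","put1")
E
```

```text
[ 0.46728458  0.29696637 -0.13263739] 0.02836103114303945
grasp hit False gap 0.571 F 54.2
put hit True dz 1.3 gap 0.572
[ 0.57927324 -0.0471531   0.0532615 ] [ 0.02547819 -0.18429743  3.85099866] 18.3083
```

```bash
python3 -c "
import cv2,numpy as np
cv2.imwrite('pics/m3.png',cv2.resize(np.hstack([cv2.imread('pics/hold1.png'),cv2.imread('pics/put1.png')]),(800,300)))"
```

```text
(no output)
```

View pics/m3.png

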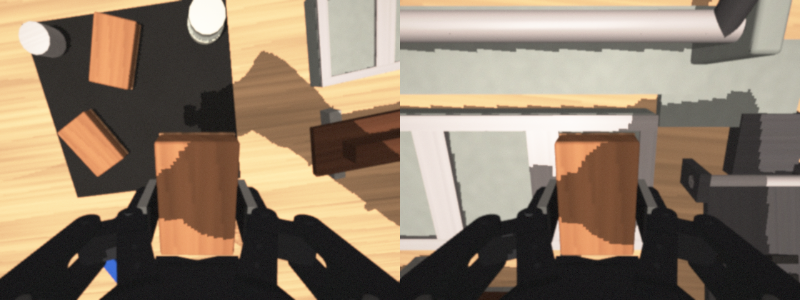

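The left tile shows the base held squarely. The right tile shows it at about (597,195), in pocket 2 or just above it. I'll press a little further, release and check.

Run:
```python
from h import *
p=robot.current_tool_pos()
print(robot.line_to([p[0],p[1],.050],velocity=.02,f_stop=10),robot.current_tool_pos()[2],robot.current_contact_force())
fingers.gripper_to(.70); robot.pause(.2); up(.2)
b,e=find_base(pocket(2),PRESS[2],.030,move=False); print(b,e,pocket(2))
im,c=shot("wrist","chk1"); 
m=hullmask(comp(m_base(im),c,[*pocket(2),.054])); print(fit(BASE,[(m,c)],[*b,.03],True))
cv2.imwrite("pics/crop2.png",cv2.resize(im[120:300,150:420],None,fx=2.9,fy=2.9)[:,:,::-1])
```

```text
True 0.05326427923804732 [-0.96917722  0.01675603  3.26585265]
[ 0.5779901  -0.04697695  0.10929281] 0.10156235799802393 [ 0.57866619 -0.04710316]
(array([ 0.5752503 , -0.04731151,  0.08476581,  0.01337313]), np.float64(0.01359310196025143))
```

View pics/crop2.png

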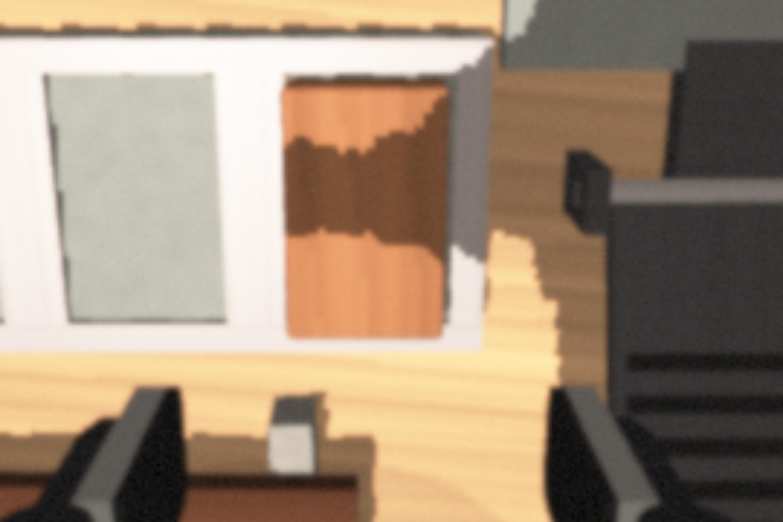

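Run:
```python
from h import *
im,c=shot("wrist"); m=comp(m_base(im),c,[*pocket(2),.054]); h=hullmask(m)
print(m.sum(),h.sum(),cv2.minAreaRect(np.argwhere(h>0)[:,::-1].astype(np.float32)))
for z in(.03,.034): print(proj(c,place(BASE[0][[1,3,5,7]],*pocket(2),PRESS[2],z)).round(1).tolist())
print(cv2.approxPolyDP(cv2.findContours(h,0,2)[0][0],4,True).reshape(-1,2).tolist())
H=cv2.cvtColor(im,cv2.COLOR_RGB2HSV); y=190
print([(x,H[y,x].tolist()) for x in range(240,312,4)]); print([(yy,H[yy,275].tolist()) for yy in range(140,245,6)])
```

```text
4808 4885 ((276.0, 191.5), (87.0, 56.0), 90.0)
[[303.2, 238.1], [248.4, 238.0], [305.7, 149.8], [246.1, 149.7]]
[[303.6, 239.8], [248.1, 239.8], [306.2, 150.4], [245.7, 150.3]]
[[250, 148], [250, 235], [300, 235], [304, 150]]
[(240, [10, 9, 251]), (244, [13, 9, 251]), (248, [9, 77, 145]), (252, [11, 149, 115]), (256, [12, 150, 112]), (260, [11, 143, 118]), (264, [10, 143, 125]), (268, [11, 145, 127]), (272, [12, 147, 118]), (276, [12, 153, 117]), (280, [11, 145, 118]), (284, [11, 140, 122]), (288, [11, 142, 117]), (292, [11, 136, 116]), (296, [11, 142, 106]), (300, [12, 144, 113]), (304, [11, 61, 100]), (308, [6, 28, 127])]
[(140, [15, 8, 252]), (146, [13, 58, 119]), (152, [12, 139, 233]), (158, [12, 137, 237]), (164, [12, 137, 236]), (170, [11, 141, 228]), (176, [11, 150, 119]), (182, [12, 145, 120]), (188, [12, 146, 117]), (194, [11, 142, 120]), (200, [11, 142, 167]), (206, [12, 142, 231]), (212, [12, 143, 229]), (218, [12, 140, 236]), (224, [12, 142, 236]), (230, [12, 140, 235]), (236, [11, 91, 230]), (242, [20, 76, 252])]
```

```bash
cat >> h.py <<'E'
def probe(i,pts=((-.03,0),(.03,0),(0,-.018),(0,.018)),zexp=.054,base=None,f=3):
    base=base if base is not None else [*pocket(i),PRESS[2]]
    fingers.gripper_to(0); r=[]
    for a,b in pts:
        x,y,_=place([[a,b,0]],*base)[0]
        p=[x,y,zexp+.017+.012]
        robot.move_to(p,down(np.degrees(base[2]))) if not r else robot.line_to(p,velocity=.15)
        robot.line_to([x,y,zexp+.017-.006],velocity=.03,f_stop=f); r.append(round((robot.current_tool_pos()[2]-.017)*1000,1)); robot.line_to(p,velocity=.1)
    print("probe",i,r)
E
python3 - <<'E'
from h import *
probe(2); up(.2); print(robot.current_time_s())
E
```

```text
probe 2 [np.float64(54.2), np.float64(54.2), np.float64(54.2), np.float64(54.2)]
26.1917
```

The base is flat and seated, with its top at 54.2 mm at all four points. On to the other two.

```bash
cat > go.py <<'E'
from h import *
import sys
def to_pocket(xy,yaw,i):
    fingers.gripper_to(.75)
    b,e=find_base(xy,yaw,.003); print(b,e)
    grasp(b[:2],b[2],.025,openw=.75); up(.17)
    d=put(pocket(i),PRESS[2],.053)
    print("gap",robot.current_finger_gap(),robot.current_contact_force())
    return d
E
python3 - <<'E'
from go import *
d=to_pocket([.4727,.443],.494,1)
if d<.0018:
    fingers.gripper_to(.70); robot.pause(.2); up(.17)
    d=to_pocket([.5849,.3865],-.345,0)
    if d<.0018: fingers.gripper_to(.70); robot.pause(.2); up(.2)
print(robot.current_time_s())
E
```

```text
[0.47331291 0.44303795 0.48825952] 0.024735149909119403
grasp hit False gap 0.571 F 53.8
put hit True dz 0.4 gap 0.57
gap 0.5698703478174306 [-0.73309989 -1.04789099  3.99167442]
[ 0.6041896   0.41111386 -0.34543651] 0.02394567208653553
grasp hit True gap -0.0 F 0.3
put hit False dz -3.0 gap -0.006
gap -0.00577345417588423 [-0.19977545  1.49060125 -0.30384622]
44.7583
```

The third base had been knocked aside. Looking again.

Run:
```python
from h import *
robot.line_to([*robot.current_tool_pos()[:2],.25])
im,c=view("matC",[.50,.33,.30])
cv2.imwrite("pics/matCc.png",cv2.cvtColor(im,cv2.COLOR_RGB2BGR))
m=m_base(im); 
for x,y in((.60,.40),):
    mm=comp(m,c,[x,y,.027]); print(min((fit(BASE,[(mm,c)],[x,y,w,.003]) for w in(-.6,.2,1)),key=lambda r:r[1]))
for i in range(3): 
    mm=comp(m,c,[*pocket(i),.054]); print(i,fit(BASE,[(mm,c)],[*pocket(i),PRESS[2],.03]),pocket(i))
```

```text
(array([ 0.60353213,  0.41122117, -0.3425463 ]), np.float64(0.050703648899663056))
0 (array([0.56533381, 0.10230316, 0.089     ]), np.float64(1.0)) [0.56533381 0.10230316]
1 (array([0.57257238, 0.02387049, 0.0994204 ]), np.float64(0.056779273017779186)) [0.572  0.0276]
2 (array([0.57283386, 0.02379466, 0.10998669]), np.float64(0.05630879195284022)) [ 0.57866619 -0.04710316]
```

View pics/matCc.png

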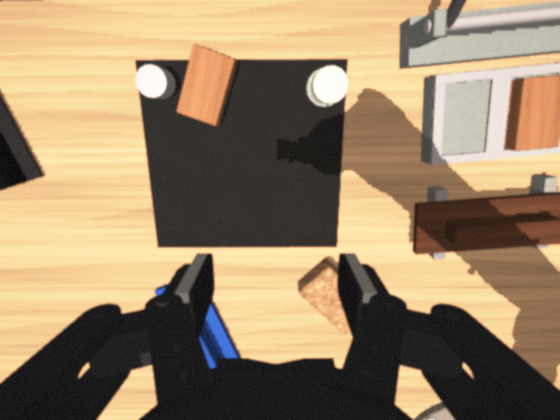

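The base is now at (207,85), next to the tin at (152,82). The tin blocked the left finger. I'll grip the base nearer its near end.

Run:
```python
from go import *
im,c=load("matC"); t=onz(c,[(152,82)],.038)[0]; b=np.array([.6036,.4112,-.343])
q=Ro.from_euler("z",-b[2]).as_matrix()@(t-[b[0],b[1],0]); print("tin in base frame",q.round(3))
off=-.026
def at(b,o): return place([[o,0,0]],*b)[0][:2]
fingers.gripper_to(.68)
robot.move_to([*at(b,off),.16],down(np.degrees(b[2])))
robot.pause(.15); 
hit=robot.line_to([*at(b,off),.025],velocity=.08,f_stop=5); print(hit,robot.current_tool_pos())
if not hit:
    fingers.gripper_to(0,50); print(robot.current_finger_gap()); up(.17)
    p=[*pocket(0),PRESS[2]]
    d=put(at(p,off),PRESS[2],.053); print(robot.current_contact_force(),robot.current_tool_pos())
else: up(.17)
print(robot.current_time_s())
```

```text
tin in base frame [-0.016  0.054  0.038]
True [0.57901277 0.4198828  0.04342078]
49.6833
```

Run:
```python
from go import *
fingers.gripper_to(.68)
b,e=find_base([.6036,.4112],-.343,.003,hz=.2); print(b,e)
off=.026
def at(b,o): return place([[o,0,0]],*b)[0][:2]
robot.move_to([*at(b,off),.15],down(np.degrees(b[2])))
hit=robot.line_to([*at(b,off),.025],velocity=.08,f_stop=5); print(hit,robot.current_tool_pos())
if not hit:
    fingers.gripper_to(0,50); print(robot.current_finger_gap()); up(.17)
    p=[*pocket(0),PRESS[2]]
    d=put(at(p,off),PRESS[2],.053); print(robot.current_contact_force(),robot.current_tool_pos())
else: up(.17)
print(robot.current_time_s())
```

```text
[ 0.60408786  0.41082208 -0.33780478] 0.03600578563303103
False [0.62895558 0.40254688 0.02576503]
0.5667624945246786
put hit True dz -0.0 gap 0.571
[-0.48166151 -1.46155011  4.63944519] [0.59163806 0.10465107 0.05296484]
55.9917
```

Run:
```python
from go import *
fingers.gripper_to(.70); robot.pause(.2); up(.13)
probe(0,pts=((-.03,0),(.03,0),(0,.018))); probe(1,pts=((-.03,0),(.03,0),(0,.018)))
up(.2); fingers.gripper_to(.6)
for y in(-85,95):
    s=robot.inverse_kinematics([.431,.0425,.2],down(y)); print(y,None if s is None else np.round(s,0))
im,c=view("boardA",[.431,.0425,.26],5); im2,c2=view("pressE",[.46,-.08,.30],0)
for i,cc in((im,c),(im2,c2)):
    h,s,v=hsv(i); m=((s>85)&(v<160)&((h<14)|(h>165))).astype(np.uint8); roi=np.zeros_like(m)
    q=proj(cc,place(box(.10,.23,.0,.05),.431,.0425,.087)); cv2.fillConvexPoly(roi,cv2.convexHull(q.astype(np.int32)),1)
    m=hullmask(comp(cv2.morphologyEx(m&roi,cv2.MORPH_OPEN,np.ones((5,5))),cc,[.431,.0425,.037])); print(m.sum(),fit([np.vstack(BOARD)],[(m,cc)],[.431,.0425,.087,.025]))
cv2.imwrite("pics/m4.png",cv2.resize(np.hstack([im,im2]),(800,300))[:,:,::-1])
print(robot.current_time_s())
```

```text
probe 0 [np.float64(54.2), np.float64(54.3), np.float64(54.2)]
probe 1 [np.float64(54.2), np.float64(54.2), np.float64(54.2)]
-85 [ -65.   10.   65.  110.  -10.   66. -171.]
95 [ 45.  14. -62. 106.  13.  67. -16.]
11150 (array([0.43244169, 0.04302315, 0.0776738 ]), np.float64(0.04038176149896522))
8763 (array([0.43268905, 0.04252456, 0.08485226]), np.float64(0.03696800181520621))
67.925
```

View pics/m4.png

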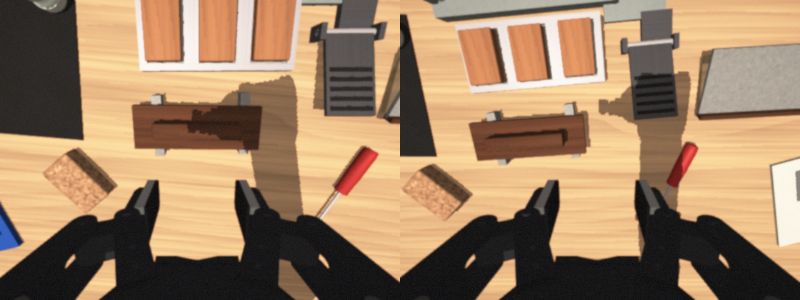

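All three bases are seated and the board is clear on its rest at (197,127). Moving the board now.

Run:
```python
from go import *
b=np.array([.4325,.0427]); yw=4.9+90
fingers.gripper_to(.55)
robot.move_to([*b,.15],down(yw)); hit=robot.line_to([*b,.058],velocity=.1,f_stop=6)
fingers.gripper_to(0,80); print(hit,robot.current_tool_pos(),"gap",robot.current_finger_gap())
zg=robot.current_tool_pos()[2]; print("zg",zg)
robot.line_to([*b,.15],velocity=.1); print(robot.current_finger_gap())
P=PRESS[:2]; yp=np.degrees(PRESS[2])+90
robot.line_to([*P,.15],down(yp),velocity=.15); robot.pause(.2)
g=robot.current_finger_gap(); print(g)
robot.line_to([*P,zg+.029+.01],velocity=.08); hit=robot.line_to([*P,zg+.029-.004],velocity=.02,f_stop=5)
print(hit,(robot.current_tool_pos()[2]-zg-.029)*1000,robot.current_finger_gap(),robot.current_contact_force(),robot.current_time_s())
```

```text
False [0.43313214 0.04276457 0.05883645] gap 0.26245987225122525
zg 0.058836449642469195
0.2614189314706892
0.26302936951316147
True 0.09757964817505918 0.2651647749022642 [-0.62348916 -0.68616846  4.83890466] 74.3083
```

Run:
```python
from go import *
fingers.gripper_to(.5,60); robot.pause(.2); up(.2)
im,c=view("boardP",[.47,-.06,.28],0)
h,s,v=hsv(im); m=((s>85)&(v<160)&((h<14)|(h>165))).astype(np.uint8)
q=proj(c,place(np.vstack(BOARD),*PRESS,.054))
pp=place([[-.094,-.19,.057],[-.100,-.19,.026],[-.094,-.2,.057]],*PRESS); print(pp)
o=im.copy()
for a in proj(c,pp): cv2.circle(o,tuple(int(t) for t in a),3,(255,0,0),1)
cv2.polylines(o,[cv2.convexHull(q.astype(np.int32))],True,(0,255,0),1)
cv2.imwrite("pics/boardP2.png",o[:,:,::-1]); print(robot.current_time_s())
```

```text
[[ 0.49525973 -0.17000296  0.057     ]
 [ 0.48928347 -0.17053626  0.026     ]
 [ 0.49614855 -0.17996338  0.057     ]]
76.9333
```

View pics/boardP2.png

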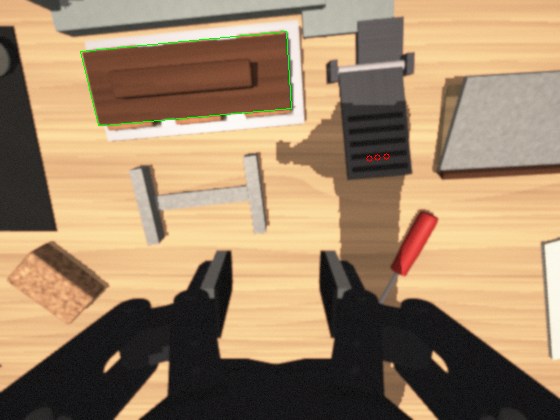

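The board matches its model outline, centred on the bases. The rest bars are at (146,205) and (258,193), and the pedal pad at (378,157). Now the pedal.

Run:
```python
from go import *
im,c=load("boardP"); r=onz(c,[(146,205),(258,193)],.025); print("rest",r.mean(0),r)
fingers.gripper_to(0)
a=place([[-.094,-.197,0],[-.100,-.197,0]],*PRESS); o=down(np.degrees(PRESS[2]))
robot.move_to([a[0,0],a[0,1],.14],o)
print(robot.line_to([a[0,0],a[0,1],.064],velocity=.06,f_stop=3),robot.current_tool_pos()[2]-.017,robot.current_contact_force())
h=robot.line_to([a[1,0],a[1,1],.037],velocity=.03,f_stop=28); print(h,robot.current_tool_pos()[2]-.017,robot.current_contact_force())
robot.pause(.5); shot("side","ped_side"); print(robot.current_tool_pos(),robot.current_contact_force()); robot.pause(.7)
print(robot.current_time_s())
```

```text
rest [0.43851269 0.03262378 0.025     ] [[ 0.43058169  0.10259005  0.025     ]
 [ 0.4464437  -0.03734249  0.025     ]]
True 0.059474797051568315 [-0.97643703  0.88677289  9.71709577]
True 0.02643117114188455 [-1.86742433 -0.0118432   9.32918028]
[ 0.48873294 -0.17746793  0.04345482] [-2.62441215  0.33031766  9.66168716]
81.5167
```

View pics/ped_side.png

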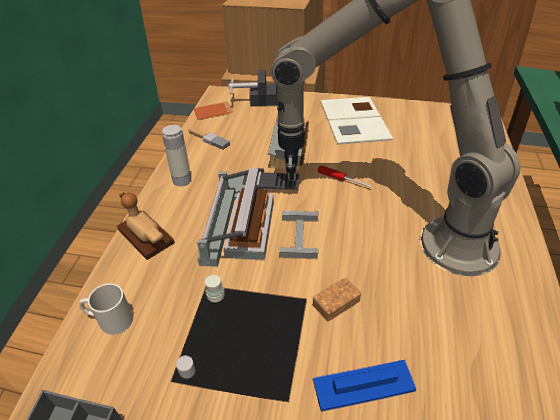

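The bar lies closed over the rib. I'll push slightly further to be sure it is on the stop, hold, and let go.

Run:
```python
from go import *
p=robot.current_tool_pos()
print(robot.line_to([p[0],p[1],p[2]-.003],velocity=.01,f_stop=10),robot.current_tool_pos(),robot.current_contact_force())
robot.pause(1.0)
robot.line_to([p[0]+.008,p[1],p[2]+.06],velocity=.05)
up(.2); robot.pause(.3)
shot("side","rel_side")
im,c=view("rel",[.47,-.06,.28],0)
ims=[cv2.imread(f"pics/{t}.png") for t in("rel_side","rel")]; cv2.imwrite("pics/m5.png",cv2.resize(np.hstack(ims),(800,300)))
print(robot.current_time_s())
```

```text
True [ 0.48878713 -0.17746563  0.04348097] [-2.28317063  0.58763079  8.79357313]
85.9917
```

View pics/m5.png

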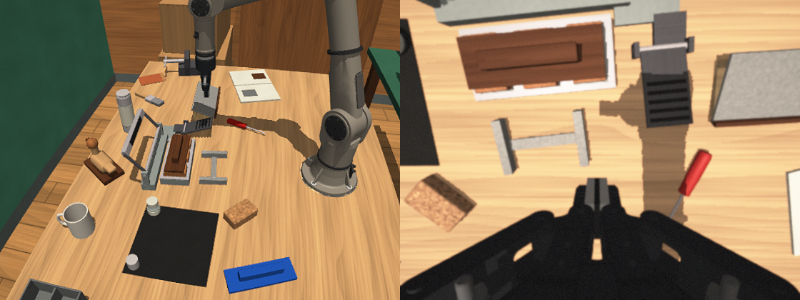

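The pedal and bar are up again and the board is still in place. I'll put the board back on its rest.

Run:
```python
from go import *
zg=.0588; P=PRESS[:2]; yp=np.degrees(PRESS[2])+90; R=[.437,.035]; yr=96
fingers.gripper_to(.55)
robot.move_to([*P,.16],down(yp)); hit=robot.line_to([*P,zg+.0285],velocity=.1,f_stop=6)
fingers.gripper_to(0,80); print(hit,robot.current_tool_pos(),"gap",robot.current_finger_gap())
z0=robot.current_tool_pos()[2]
robot.line_to([*P,.16],velocity=.1); print(robot.current_finger_gap())
robot.line_to([*R,.15],down(yr),velocity=.15); robot.pause(.2); print(robot.current_finger_gap())
zt=z0-.029
robot.line_to([*R,zt+.012],velocity=.08); hit=robot.line_to([*R,zt-.005],velocity=.02,f_stop=5)
print(hit,(robot.current_tool_pos()[2]-zt)*1000,robot.current_finger_gap(),robot.current_contact_force())
if robot.current_finger_gap()>.2: fingers.gripper_to(.5,60); robot.pause(.2); up(.2)
im,c=view("rest2",[.46,-.06,.28],0); print(robot.current_time_s())
```

```text
False [0.57275359 0.02786599 0.08842788] gap 0.26187681875462737
0.2607356835646462
0.2648671215065864
True -0.07147092804220961 0.26256575770231905 [-1.00263624 -0.1277591   5.05705632]
95.5333
```

View pics/rest2.png

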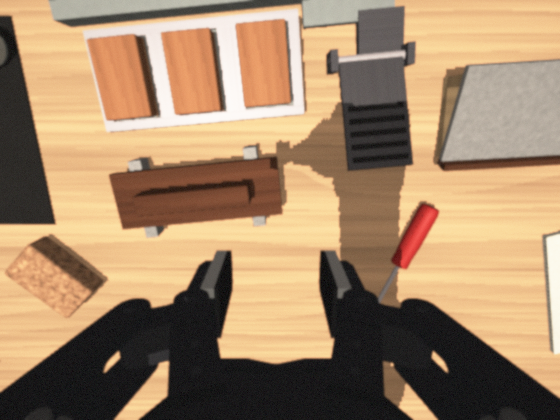

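The board lies across both bars at (197,190) and the bases are at (120,75), (192,70) and (265,65). Next they go to the rack with the tool tilted 20°.

```bash
cat >> go.py <<'E'
DO=np.array([.5309,-.3754,.041]); DR=Ro.from_euler("zy",[.0605,-np.radians(20)]).as_matrix() if False else (Ro.from_euler("z",.0605)*Ro.from_euler("y",-20,degrees=True)).as_matrix()
OD=[180,-20,np.degrees(.0605)]
def dk(x,y,z): return (DO+DR@np.array([x,y,z])).tolist()
def to_rack(i,y,x=-.001):
    grasp(pocket(i),PRESS[2],.053,openw=.70,hov=.10); g0=robot.current_finger_gap()
    if g0<.5: return "nograsp"
    up(.17); robot.move_to(dk(x,y,.14),OD); robot.pause(.2)
    print("gap",g0,robot.current_finger_gap())
    robot.line_to(dk(x,y,.038),velocity=.1)
    hit=robot.line_to(dk(x,y,.014),velocity=.03,f_stop=4)
    p=DR.T@(np.array(robot.current_tool_pos())-DO); print("hit",hit,"deck frame",p.round(4),robot.current_finger_gap(),robot.current_contact_force())
    return hit
def let_go(y,x=-.001):
    fingers.gripper_to(.70); robot.pause(.3); robot.line_to(dk(x,y,.14),velocity=.15)
E
python3 - <<'E'
from go import *
print(OD, dk(0,0,.14), [robot.inverse_kinematics(dk(0,y,.03),OD) is not None for y in(-.075,0,.075)])
r=to_rack(2,-.075); print(r,robot.current_time_s())
E
```

```text
[180, -20, np.float64(3.4663946605414804)] [0.48310478475429275, -0.37829514370118744, 0.17255696691002723] [True, True, True]
grasp hit False gap 0.567 F 53.7
gap 0.5672045368418457 0.5700718911613556
hit True deck frame [-0.0008 -0.0755  0.0295] 0.5718163765033664 [-1.82224097  0.66070767  5.25355769]
True 101.8917
```

Run:
```python
from go import *
y=-.075
for x in(.010,.003):
    robot.line_to(dk(x,y,.038),velocity=.08)
    robot.line_to(dk(x,y,.014),velocity=.02,f_stop=3)
    p=DR.T@(np.array(robot.current_tool_pos())-DO); print(p.round(4),robot.current_contact_force(),robot.current_torque())
im,c=shot("wrist","deck1"); shot("side","deck1s")
s=cv2.imread("pics/deck1s.png")[80:240,200:380]; cv2.imwrite("pics/m6.png",np.hstack([cv2.resize(cv2.imread("pics/deck1.png"),(400,300)),cv2.resize(s,(338,300))]))
```

```text
[ 0.0098 -0.0751  0.0295] [-1.53052001  0.53962939  4.27142881] [0.01398068 0.20607195 0.04154655]
[ 0.003  -0.0749  0.0296] [-1.4022835   0.62251188  4.31640852] [0.04903598 0.18974097 0.07318334]
```

View pics/m6.png

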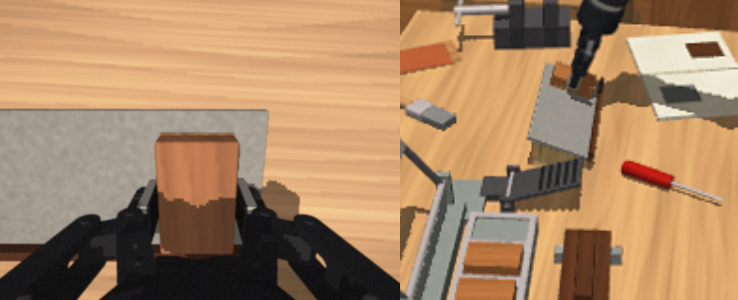

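Run:
```python
from go import *
RA,RB=load("rackA"),load("rackB")
P=np.array([[a,b,0] for a in(-.05,.056) for b in(-.1225,.1225)])@Ro.from_euler("y",-20,degrees=True).as_matrix().T
vs=[(comp(m_grey(i),c,[.529,-.385,.03]),c) for i,c in(RA,RB)]
for z in(.041,.046,.049): print(z,fit([P],vs,[.529,-.385,.06,z]))
let_go(-.075,.003); print(robot.current_time_s())
r=to_rack(1,0); print(r)
if r is True: let_go(0)
print(robot.current_time_s())
```

```text
0.041 (array([ 0.53092599, -0.37533819,  0.05942669]), np.float64(0.019798859289065385))
0.046 (array([ 0.5311002 , -0.37387562,  0.05915131]), np.float64(0.029163225897878953))
0.049 (array([ 0.53126984, -0.37336925,  0.05872113]), np.float64(0.04118101633712584))
105.275
grasp hit False gap 0.571 F 53.7
gap 0.5713548327458972 0.5728412285509815
hit True deck frame [-0.0008 -0.0005  0.0293] 0.568457874648208 [-2.13716944  0.57477924  5.08743003]
True
114.0417
```

Run:
```python
from go import *
r=to_rack(0,.075); print(r)
if r is True:
    let_go(.075)
    view("rackE",[.47,-.33,.27]); view("rackF",[.52,-.42,.30])
    shot("side","end_side")
    s=cv2.imread("pics/end_side.png")[80:380,160:400]
    cv2.imwrite("pics/m7.png",np.hstack([cv2.resize(cv2.imread("pics/rackE.png"),(480,360)),cv2.resize(s,(288,360))]))
print(robot.current_time_s())
```

```text
grasp hit False gap 0.57 F 53.9
gap 0.5698169072245743 0.5680546258627011
hit True deck frame [-0.0008  0.0745  0.0292] 0.5695648167677855 [-1.68413798 -0.12487029  5.70089399]
True
124.525
```

View pics/m7.png

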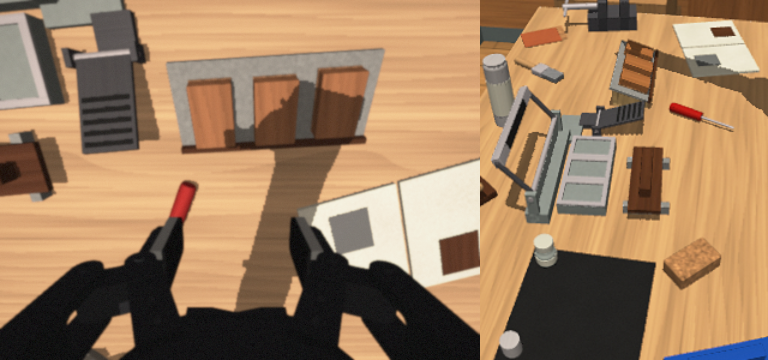

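All three lie on the rack at (210,112), (275,110) and (340,103). I'll check their poses numerically before handing in.

Run:
```python
from go import *
D1=DO+DR@np.array([0,0,.0065])
def dfit(views,x0):
    def cost(v):
        e=0
        for m,c in views:
            W=(place(BASE[0],v[0],v[1],v[2])@DR.T)+D1
            a=np.zeros(m.shape,np.uint8); cv2.fillConvexPoly(a,cv2.convexHull(np.round(proj(c,W)*16).astype(np.int32)),255,cv2.LINE_AA,4)
            A=a/255.; e+=1-np.minimum(A,m).sum()/np.maximum(A,m).sum()
        return e/len(views)
    r=minimize(cost,x0,method="Nelder-Mead",options=dict(initial_simplex=np.array(x0)+np.vstack([[0,0,0],np.diag([.01,.01,.1])]),xatol=1e-4,fatol=1e-4)); return r.x.round(4),round(r.fun,3)
for y in(-.075,0,.075):
    for t in("rackE","rackF"):
        im,c=load(t); m=hullmask(comp(m_base(im),c,D1+DR@np.array([-.003,y,.024]))); print(y,t,m.sum(),dfit([(m,c)],[-.003,y,0.]))
print(robot.current_tool_pos())
```

```text
-0.075 rackE 4442 (array([ 0.0015, -0.0727,  0.0229]), np.float64(0.122))
-0.075 rackF 13030 (array([ 0.0008, -0.0628,  0.02  ]), np.float64(0.747))
0 rackE 4068 (array([-0.003 ,  0.0009,  0.0347]), np.float64(0.087))
0 rackF 13030 (array([0.0121, 0.0549, 1.5907]), np.float64(0.708))
0.075 rackE 5274 (array([-0.005 ,  0.0733,  0.0784]), np.float64(0.186))
0.075 rackF 13030 (array([-0.0028,  0.0706,  0.0543]), np.float64(0.728))
[ 0.51967974 -0.41924971  0.30040829]
```

All three sit within about 5 mm of the deck's middle line and turned less than 0.08 rad. The board, pedal and bystanders are in order.

Run:
```python
from h import *
print(np.abs(robot.current_dq()).max(), robot.current_time_s()); print(workorder.close_job())
```

```text
0.5493951697308419 124.525
the job is handed in; nothing more can be done
None
```

I handed the job in at 124.5 s with all steps done, as far as contact probes and pictures show (no score came back): the bases were pressed and now lie on the rack, the board is back on its rest and the pedal is up; while re-gripping a base that had been knocked aside, the fingers touched the tin twice, and later pictures show it still standing.

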